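# Fetch the orange tin from behind the jars

### The job

A customer wants the orange tin weighed, but in the tray two of the three jars stand close in front of it: move those two jars onto the wooden board, leaving the third jar where it is, then set the orange tin flat in the middle of the scale's steel pan, lengthwise along the pan. Finally put the two jars back upright, each exactly where it stood before. Do not knock anything over, and leave the pink tub and the calculator where they are.

Things in the scene. Friction and masses are not known exactly. Their poses are not given: they have to be found in the camera images.
- jar_red: round clear jar of dark brown nuts with a red lid, diameter 56, height 110 overall (the side is straight all the way up, lid included), 0.3 kg; origin at the centre of its underside, z up. The three jars stand in one row along the tray's y axis, about 74 mm apart (gaps of 10 to 26 mm), in the tray's front half, in any order; fingers that close along the tray's x axis, near the top of the jar, pass above the low tin and tub behind the row
- jar_yellow: round clear jar of light brown nuts with a yellow lid, diameter 56, height 110 overall (the side is straight all the way up, lid included), 0.3 kg; origin at the centre of its underside, z up. The three jars stand in one row along the tray's y axis, about 74 mm apart (gaps of 10 to 26 mm), in the tray's front half, in any order; fingers that close along the tray's x axis, near the top of the jar, pass above the low tin and tub behind the row
- jar_green: round clear jar of green sweets with a green lid, diameter 56, height 110 overall (the side is straight all the way up, lid included), 0.3 kg; origin at the centre of its underside, z up. The three jars stand in one row along the tray's y axis, about 74 mm apart (gaps of 10 to 26 mm), in the tray's front half, in any order; fingers that close along the tray's x axis, near the top of the jar, pass above the low tin and tub behind the row
- tin: the orange gift tin with a brass-coloured panel on top, a closed box 46 (x) by 100 (y) by 40 high, 0.2 kg, origin at the centre of its underside, z up; lies in the tray behind the jar row (on the side away from the robot), long side along the row, 3 to 16 mm behind two neighbouring jars, to the left or to the right of the middle; the third jar is more than 95 mm from its origin, the two in its way less. Grasp it across its 46 mm width
- tub: small round pink tub with a clear lid, diameter 50, height 40, origin at the centre of its underside; lies beside the tin behind the jars, not to be moved
- tray: fixed low lilac-blue display tray, 190 (x) by 240 (y), walls 4 thick and 22 high, inner floor 4 above the table; origin at the centre of its underside, x points from the jar row towards the tin (away from the robot), y along the row
- board: fixed wooden board, the side area for the jars, 220 (x) by 140 (y), 15 thick; origin at the centre of its underside (the top is 15 above it); lies left or right of the tray
- pan (a point): centre of the top face of the flat steel pan of the white shop scale: 90 (x) by 150 (y, its long direction), rigid, no rim, its top 50 above the table; the point's z is up. The scale's body below is 150 (x) by 160 (y), 36 high, its centre 20 mm from this point towards the pan's -x; fixed, on the other side of the tray from the board
- calculator: black calculator, 80 (x) by 140 (y) by 15 high, lying flat between the robot and the tray; origin at the centre of its underside; not to be moved

How it is judged:
On the way, in this order (a step that is already met when the one before it is completed fails the run):
1. the two jars in front of the tin stand released on the board, the third jar and the tin still at their places (distance of tin from where it was at the start of the episode below 0.02 m and (((x of jar_yellow in the frame of board between -0.1 and 0.1 m and y of jar_yellow in the frame of board between -0.062 and 0.062 m and z of jar_yellow in the frame of board between 0.01 and 0.02 m and angle between jar_yellow's own z axis and vertical below 0.1 rad and linear speed of jar_yellow below 0.02 m/s and contact force between jar_yellow and the fingers below 0.1 N) and (x of jar_green in the frame of board between -0.1 and 0.1 m and y of jar_green in the frame of board between -0.062 and 0.062 m and z of jar_green in the frame of board between 0.01 and 0.02 m and angle between jar_green's own z axis and vertical below 0.1 rad and linear speed of jar_green below 0.02 m/s and contact force between jar_green and the fingers below 0.1 N) and distance of jar_red from where it was at the start of the episode below 0.01 m and horizontal distance between jar_red and tin above 0.095 m) or ((x of jar_red in the frame of board between -0.1 and 0.1 m and y of jar_red in the frame of board between -0.062 and 0.062 m and z of jar_red in the frame of board between 0.01 and 0.02 m and angle between jar_red's own z axis and vertical below 0.1 rad and linear speed of jar_red below 0.02 m/s and contact force between jar_red and the fingers below 0.1 N) and (x of jar_green in the frame of board between -0.1 and 0.1 m and y of jar_green in the frame of board between -0.062 and 0.062 m and z of jar_green in the frame of board between 0.01 and 0.02 m and angle between jar_green's own z axis and vertical below 0.1 rad and linear speed of jar_green below 0.02 m/s and contact force between jar_green and the fingers below 0.1 N) and distance of jar_yellow from where it was at the start of the episode below 0.01 m and horizontal distance between jar_yellow and tin above 0.095 m) or ((x of jar_red in the frame of board between -0.1 and 0.1 m and y of jar_red in the frame of board between -0.062 and 0.062 m and z of jar_red in the frame of board between 0.01 and 0.02 m and angle between jar_red's own z axis and vertical below 0.1 rad and linear speed of jar_red below 0.02 m/s and contact force between jar_red and the fingers below 0.1 N) and (x of jar_yellow in the frame of board between -0.1 and 0.1 m and y of jar_yellow in the frame of board between -0.062 and 0.062 m and z of jar_yellow in the frame of board between 0.01 and 0.02 m and angle between jar_yellow's own z axis and vertical below 0.1 rad and linear speed of jar_yellow below 0.02 m/s and contact force between jar_yellow and the fingers below 0.1 N) and distance of jar_green from where it was at the start of the episode below 0.01 m and horizontal distance between jar_green and tin above 0.095 m))), for 0.2 s.
2. the tin lies released and flat in the middle of the scale's pan, lengthwise (horizontal distance between tin and pan below 0.015 m and z of tin in the frame of pan between -0.005 and 0.005 m and angle between the y axis of tin and the y axis of pan, either way round below 0.2 rad and angle between tin's own z axis and vertical below 0.1 rad and linear speed of tin below 0.02 m/s and contact force between tin and the fingers below 0.1 N), for 0.2 s.
At the end, for the whole second after the job is handed in: The orange tin rests flat on the pan, its centre within 15 mm of the pan's centre and its long side within 0.2 rad of the pan's; all three jars stand upright and at rest, each within 12 mm of where it stood at the start (horizontal distance between tin and pan below 0.015 m and z of tin in the frame of pan between -0.005 and 0.005 m and angle between the y axis of tin and the y axis of pan, either way round below 0.2 rad and angle between each of tin, jar_red, jar_yellow, jar_green's own z axis and vertical below 0.1 rad and linear speed of each of tin, jar_red, jar_yellow, jar_green below 0.02 m/s and distance of each of jar_red, jar_yellow, jar_green from where it was at the start of the episode below 0.012 m); the robot touches nothing.
It fails at once if the tub moved by more than 20 mm (distance of tub from where it was at the start of the episode above 0.02 m).
It fails at once if the calculator moved by more than 20 mm (distance of calculator from where it was at the start of the episode above 0.02 m).
It fails at once if a jar or the tin is tipped over (angle between any of jar_red, jar_yellow, jar_green, tin's own z axis and vertical above 0.7 rad).
It also fails if it takes over 138 s, if anything falls off the work surface, if the arm or the gripper's body presses on something with over 40 N, if the wrist force passes 120 N, or if a joint passes its speed limit or range.

### The arm

A 7-joint arm with a two-finger parallel gripper is mounted at the origin on the work surface. World frame = base frame: x ahead of the robot, y to its left, z up, the work surface at z = 0. Lengths are in m, angles in rad, forces in N, time in s.
With the tool pointing down it reaches from about 0.4 to 0.85 m from the base axis. Payload 6.9 kg.
Tool frame: the origin (TCP) lies midway between the tips of the shut fingers; the grasp point (between the pads) lies behind it (ctrl.pinch_z is the z of the grasp point in the tool frame, in m); z points along the fingers, y is the line along which they close (so a half turn about z gives the same grasp; the last joint's range is limited). The gripper opens to 85 mm and grips with 20 to 120 N. Pads are 22 mm wide; open, the fingers measure 114 mm over their backs; the gripper's body (76 mm by 85 mm) begins 54 mm behind the grasp point. The pads swing forward as they close: fully open they stand 13 mm farther back than shut.
Start: joints at [-1.038, 0.507, -0.238, 1.5, 0.126, 1.149, -0.155], TCP at [0.259, 0.569, 0.231] pointing down, gripper open.
Joint ranges: [-3.08, 3.08], [-0.24, 2.05], [-1.43, 1.35], [0, 2.5], [-1.52, 4.66], [0.17, 1.96], [-2.89, 2.89]. Speed limits (rad/s): [2.39, 2.39, 3.14, 3.14, 3.14, 3.14, 3.14].

### API

Orientations are given as a unit quaternion [w, x, y, z].
In Python, from station import ctrl, get_state, vision, ticket, models gives the robot as it stands. Calls block until the motion is done:
- ctrl.movep(position, orientation): joint-space move of the TCP to a pose.
- ctrl.movel(position, frame=None, max_speed=0.15): straight line of the TCP; frame=None keeps the orientation; max_speed is the mean speed in m/s.
- ctrl.set_joints(angles): joint-space move.
- ctrl.ungrasp() and ctrl.close_gripper(force=None): open the fingers fully, or close them until they stop; force is the grip in N (None keeps the last).
- ctrl.pause(seconds).
- ctrl.ik(position, orientation): joint angles nearest the present ones, or None.
- get_state(): the state.
- vision.grab_frame(name): name is "side" or "top" or "wrist"; returns (picture, depth): 400x640x3 uint8, blue, green, red; 400x640 float32, m along the optical axis (not along the pixel's ray), 0 where there is no reading.
- vision.camera_info(name): a dict with "mtx" (3x3 intrinsics, pixels), "dist_coeffs" ([k1, k2, p1, p2, k3] as OpenCV has them; the pictures are not rectified), "R" (3x3) and "t" (3): a world point X has camera coordinates R X + t; the wrist camera has in their place "hand_eye" (4x4, takes a point from camera to tool coordinates, whose origin is the TCP and whose axes are the flange's). Camera axes: x right, y down, z forward; pixel columns grow to the right and rows downward; lengths in m; the calibration is good to about 2 mm. A picture is of the moment at which its call begins: read the wrist's pose just before it. camera_info takes no time and is no camera call.
A pose or a line that the arm cannot do raises ctrl.Unreachable and nothing moves.
- ticket.close_job(): hands the job in; it is judged then, once.
Trained networks look in the newest picture that a camera, given by its name, has taken for a name from the list of things; names that differ only in an ending like _2 or _b are one class to them, and where a whole thing is asked for, a point or a joint stands for the part that bears it (a point fixed in the world has none). Each returns a list of dicts, best first, with "p" (0 to 1); they miss things now and then, are a little off and sometimes report something else, mostly with a low value. They report only what shows in the picture. A call takes as long as a camera call.
- models.recognise(camera, target): "point" ([column, row] in pixels, amid what is visible of it).
- models.masks_of(camera, target): "mask" (400x640 bool, what is visible of it) and "point" ([column, row] in pixels, amid what is visible of it).
The state is a dict: "time": time; "qpos": joint angles; "qd": joint speeds; "tau": joint torques, N m; "tcp_pos": TCP position; "eef_rot": TCP orientation; "contact_force": force on the tool from outside, world axes, zero at the start; "wrist_torque": the same for the moment, N m; "width": finger opening in m; "gripper_force": force on a finger pad.
Only numpy, scipy, OpenCV 4.12 (cv2) and the standard library are available. Lean on these libraries where they do the work, as an engineer would, in place of code of your own. Each camera call takes 0.05 s, during which the arm holds its last target. There are 200 camera calls.

## Working session

There is one attempt and no reset: what is moved stays moved. The work goes in short steps, each a Python script; the robot and the scene stay as the last script left them, time stands still between calls to the robot, and variables do not carry over. Pictures are saved under pics/ and viewed, at most 14 in all, crops included, and the job is handed in when it is done.

```bash
ls; mkdir -p pics; python3 - <<'E'
from station import ctrl,get_state,vision
import cv2
s=get_state();print({k:s[k] for k in('time','tcp_pos','eef_rot','width')},ctrl.pinch_z)
for c in('top','side'):
    i=vision.camera_info(c);print(c,i)
    p,d=vision.grab_frame(c);cv2.imwrite(f'pics/{c}0.png',p)
print(vision.camera_info('wrist'))
E
```

```text
pics
{'time': 0.0, 'tcp_pos': array([0.25859355, 0.56844637, 0.23041447]), 'eef_rot': array([-1.58430991e-04,  2.11765026e-01,  9.77320205e-01, -8.74643145e-04]), 'width': 0.08550624286185882} -0.0187
top {'mtx': array([[395.06813399,   0.        , 318.44239797],
       [  0.        , 395.06813399, 204.85937884],
       [  0.        ,   0.        ,   1.        ]]), 'dist_coeffs': array([-0.06994622,  0.        ,  0.        ,  0.        ,  0.        ]), 'R': array([[-0.01344706, -0.99988548,  0.00694274],
       [-0.98817724,  0.01222844, -0.15282735],
       [ 0.15272495, -0.00891573, -0.98822852]]), 't': array([-0.01367352,  0.52661793,  0.92266587])}
side {'mtx': array([[475.95760165,   0.        , 315.05402072],
       [  0.        , 475.95760165, 193.37977173],
       [  0.        ,   0.        ,   1.        ]]), 'dist_coeffs': array([-0.09330197,  0.        ,  0.        ,  0.        ,  0.        ]), 'R': array([[ 0.99835267, -0.05478014,  0.01706086],
       [-0.03060808, -0.76000922, -0.64919113],
       [ 0.0485292 ,  0.6475995 , -0.76043396]]), 't': array([-0.5209142 ,  0.06565809,  1.07568795])}
{'mtx': array([[344.92509571,   0.        , 316.35445026],
       [  0.        , 344.92509571, 196.31357672],
       [  0.        ,   0.        ,   1.        ]]), 'dist_coeffs': array([-0.02033472,  0.        ,  0.        ,  0.        ,  0.        ]), 'hand_eye': array([[-3.65077280e-04, -9.51203534e-01, -3.08563938e-01,
         7.95011913e-02],
       [ 9.99999771e-01, -5.22976863e-04,  4.29020464e-04,
        -5.39700025e-04],
       [-5.69457582e-04, -3.08563711e-01,  9.51203507e-01,
        -1.42866306e-01],
       [ 0.00000000e+00,  0.00000000e+00,  0.00000000e+00,
         1.00000000e+00]])}
```

View pics/top0.png

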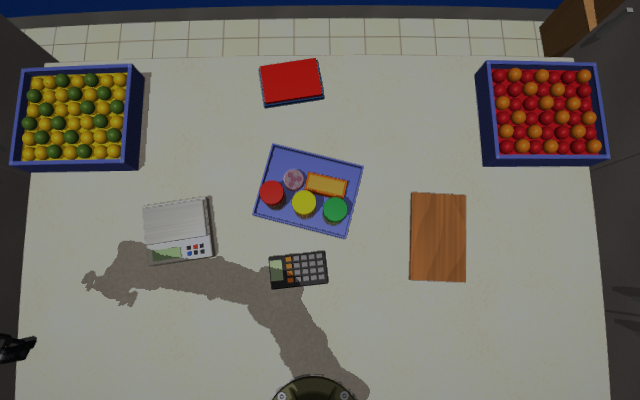

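View pics/side0.png

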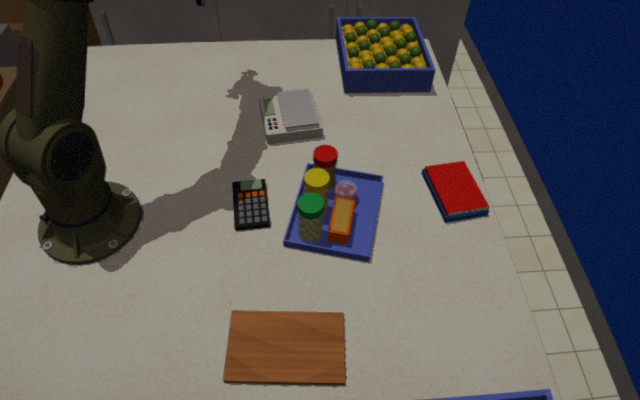

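Top view: red (272,193), yellow (304,203) and green (335,209) jars. The tin (327,185) is behind yellow and green, the tub is at (293,179), the board on the right and the scale on the left. The side view agrees. Next I measure these from both cameras.

```bash
cat > h.py <<'E'
import numpy as np,cv2
from station import ctrl,get_state,vision,models,ticket
from scipy.spatial.transform import Rotation as Ro
def pose(cam):
    i=vision.camera_info(cam)
    if cam!='wrist': return i,i['R'].T,-i['R'].T@i['t']
    s=get_state();q=s['eef_rot'];T=Ro.from_quat([q[1],q[2],q[3],q[0]]).as_matrix();H=i['hand_eye']
    return i,T@H[:3,:3],T@H[:3,3]+s['tcp_pos']
def cloud(d,P):
    i,R,t=P;v,u=np.mgrid[:400,:640]
    n=cv2.undistortPoints(np.stack([u.ravel(),v.ravel()],1).astype(float).reshape(-1,1,2),i['mtx'],i['dist_coeffs']).reshape(-1,2)
    X=np.c_[n,np.ones(len(n))]*d.reshape(-1,1)
    X=X@R.T+t; X[d.ravel()==0]=np.nan
    return X.reshape(400,640,3)
def pix2plane(pts,P,z):
    i,R,t=P
    n=cv2.undistortPoints(np.asarray(pts,float).reshape(-1,1,2),i['mtx'],i['dist_coeffs']).reshape(-1,2)
    r=np.c_[n,np.ones(len(n))]@R.T
    return t+r*((z-t[2])/r[:,2])[:,None]
def rect(xy):
    (c,(w,h),a)=cv2.minAreaRect(xy.astype(np.float32)*1000)
    if w<h: w,h,a=h,w,a+90
    a=(a+90)%180-90   # direction of the long side from world x, deg
    return np.round(c,1),round(w,1),round(h,1),round(a,1)
def look(cam,names):
    P=pose(cam);p,d=vision.grab_frame(cam);C=cloud(d,P)
    out={}
    for n in names:
        r=models.masks_of(cam,n)
        if not r: print(cam,n,'none');continue
        m=r[0]['mask'];X=C[m];X=X[~np.isnan(X[:,0])]
        zt=np.percentile(X[:,2],95 if len(X) else 0)
        T=X[X[:,2]>zt-.012]
        ms=cv2.morphologyEx(m.astype(np.uint8),cv2.MORPH_OPEN,np.ones((3,3)))
        out[n]=(m,X,T)
        ztop=np.median(T[:,2])
        print(cam,n,'p%.2f'%r[0]['p'],np.round(r[0]['point']),'n',m.sum(),'ztop %.4f'%ztop,'med',np.round(np.median(T[:,:2],0)*1000,1),'rect',rect(T[:,:2]))
    return p,C,P,out
E
python3 - <<'E'
from h import *
N=['jar_red','jar_yellow','jar_green','tin','tub','tray','board','pan','calculator']
for c in('top','side'): look(c,N)
print(get_state()['time'])
E
```

```text
top jar_red p0.71 [275. 193.] n 643 ztop 0.1145 med [546.1  86.9] rect (array([546.6,  87.1]), 54.6, 54.2, 89.4)
top jar_yellow p0.83 [307. 205.] n 566 ztop 0.1144 med [522.3  12.7] rect (array([522.8,  13.7]), 54.1, 51.8, -0.7)
top jar_green p0.79 [333. 211.] n 574 ztop 0.1147 med [505.4 -56.7] rect (array([506.3, -57. ]), 54.3, 52.6, 89.9)
top tin p0.76 [327. 183.] n 780 ztop 0.0449 med [575.  -37.4] rect (array([567.9, -36.1]), 99.4, 62.7, 75.0)
top tub p0.78 [290. 178.] n 363 ztop 0.0446 med [593.1  41.2] rect (array([593.9,  42.3]), 49.7, 46.6, 0.0)
top tray p0.64 [308. 179.] n 4490 ztop 0.0223 med [ 5.55e+02 -1.00e-01] rect (array([569.3,   5.3]), 241.0, 191.9, 74.9)
top board p0.80 [438. 236.] n 4823 ztop 0.0158 med [ 444.7 -316.9] rect (array([ 448. , -317.3]), 221.0, 141.0, -3.5)
top pan p0.67 [178. 232.] n 4220 ztop 0.0503 med [487.5 328.5] rect (array([468.1, 325. ]), 154.4, 134.2, -81.8)
top calculator p0.76 [297. 268.] n 1965 ztop 0.0165 med [370.3  31.4] rect (array([371. ,  32.1]), 140.3, 80.5, -84.4)
side jar_red p0.63 [325. 162.] n 732 ztop 0.1132 med [547.   81.3] r
[... 273 characters left out ...]
, -80.6)
side tin p0.81 [341. 223.] n 981 ztop 0.0437 med [577.1 -42.9] rect (array([578.4, -36.5]), 104.1, 46.0, 75.9)
side tub p0.75 [345. 193.] n 351 ztop 0.0431 med [595.   38.1] rect (array([595.7,  42.1]), 50.5, 47.7, 53.1)
side tray p0.98 [352. 225.] n 3729 ztop 0.0198 med [576.2 -64.6] rect (array([569.8,   6.4]), 245.6, 188.9, 74.8)
side board p0.77 [285. 345.] n 8581 ztop 0.0148 med [ 448.6 -323.3] rect (array([ 448.3, -317. ]), 220.3, 142.1, -3.6)
side pan p0.94 [291. 116.] n 2739 ztop 0.0497 med [490.  324.8] rect (array([472.1, 329.1]), 155.1, 132.2, -84.2)
side calculator p0.82 [252. 204.] n 1664 ztop 0.0154 med [374.   24.2] rect (array([374.1,  32.2]), 144.4, 79.8, -86.8)
1.1
```

```bash
cat >> h.py <<'E'
TY=np.deg2rad(-15.1)         # tray x axis
BX=np.deg2rad(-3.5)          # board x axis
BC=np.array([.448,-.317])
def quat(yaw):               # tool down, tool y along yaw
    y=np.array([np.cos(yaw),np.sin(yaw),0]);z=np.array([0,0,-1.]);x=np.cross(y,z)
    q=Ro.from_matrix(np.c_[x,y,z]).as_quat();return np.array([q[3],*q[:3]])
E
python3 - <<'E'
from h import *
for c in('top','side'):
    p,C,P,o=look(c,['pan'])
    X=o['pan'][1];T=X[(X[:,2]>.045)&(X[:,2]<.056)]
    # biggest connected blob in a 4 mm grid
    g=np.zeros((150,150),np.uint8);ij=((T[:,:2]-[.3,.1])/.004).astype(int);g[ij[:,0],ij[:,1]]=1
    g=cv2.morphologyEx(g,cv2.MORPH_OPEN,np.ones((3,3)));n,l,st,_=cv2.connectedComponentsWithStats(g)
    k=1+st[1:,4].argmax();T=T[l[ij[:,0],ij[:,1]]==k];print('pan',rect(T[:,:2]),np.median(T[:,2]))
for nm,xy,z,yw in [('green',(.507,-.0562),.066,TY),('yellow',(.5235,.0139),.22,TY),('tin',(.578,-.0365),.008,TY),('pan',(.49,.325),.06,np.deg2rad(7)),('bd+',(.508,-.32),.08,BX),('bd-',(.388,-.313),.08,BX)]:
    for k in(-1,-.5,0,.5,1):
        q=ctrl.ik([*xy,z],quat(yw+k*np.pi)); print(nm,k,None if q is None else np.round(q,2))
E
```

```text
top pan p0.69 [178. 232.] n 4175 ztop 0.0503 med [487.3 329. ] rect (array([471.1, 325.7]), 155.5, 136.1, -77.9)
pan (array([489.1, 329.5]), 151.8, 91.3, -81.7) 0.05033937942669919
side pan noneTraceback (most recent call last):
  File "<stdin>", line 4, in <module>
KeyError: 'pan'
```

```bash
python3 - <<'E'
from h import *
P=pose('side');p,d=vision.grab_frame('side');C=cloud(d,P).reshape(-1,3)
T=C[(abs(C[:,0]-.489)<.1)&(abs(C[:,1]-.33)<.12)&(C[:,2]>.045)&(C[:,2]<.056)]
print('pan side',rect(T[:,:2]),np.median(T[:,2]),len(T))
for nm,xy,z,yw in [('green',(.507,-.0562),.066,TY),('yellow',(.5235,.0139),.22,TY),('tin',(.578,-.0365),.008,TY),('pan',(.49,.325),.06,np.deg2rad(8)),('bd+',(.508,-.32),.08,BX),('bd-',(.388,-.313),.08,BX)]:
    for k in(-1,-.5,0,.5,1):
        q=ctrl.ik([*xy,z],quat(yw+k*np.pi)); print(nm,k,None if q is None else np.round(q,2))
E
```

```text
pan side (array([490.4, 331.7]), 155.1, 90.5, -81.8) 0.04992232105466776 1226
green -1 [ 0.39  0.57 -0.49  2.    0.42  0.67  2.51]
green -0.5 [-0.24  0.58  0.46  2.01 -0.42  0.64 -1.34]
green 0 [-0.1   0.55  0.24  2.01 -0.22  0.61  0.03]
green 0.5 [ 0.13  0.54 -0.11  2.01  0.1   0.6   1.27]
green 1 [ 0.39  0.57 -0.49  2.    0.42  0.67  2.51]
yellow -1 [ 0.24  0.38 -0.44  1.78  0.19  1.02  2.61]
yellow -0.5 [-0.48  0.41  0.6   1.79 -0.27  1.02 -1.62]
yellow 0 [-0.3   0.37  0.32  1.79 -0.14  1.   -0.19]
yellow 0.5 [-0.05  0.36 -0.03  1.78  0.01  1.    1.22]
yellow 1 [ 0.24  0.38 -0.44  1.78  0.19  1.02  2.61]
tin -1 [ 0.34  0.74 -0.52  1.86  0.56  0.68  2.37]
tin -0.5 [-0.26  0.75  0.45  1.87 -0.52  0.64 -1.32]
tin 0 [-0.12  0.71  0.22  1.87 -0.26  0.59  0.01]
tin 0.5 [ 0.11  0.7  -0.15  1.87  0.17  0.59  1.17]
tin 1 [ 0.34  0.74 -0.52  1.86  0.56  0.68  2.37]
pan -1 [-0.2   0.72 -0.7   1.8   0.6   0.85  2.09]
pan -0.5 [-0.86  0.66  0.37  1.81 -0.34  0.73 -1.73]
pan 0 [-0.64  0.63  0.01  1.81 -0.01  0.7  -0.48]
pan 0.5 [-0.43  0.64 -0.31  1.81  0.27  0.73  0.82]
pan 1 [-0.2   0.72 -0.7   1.8   0.6   0.85  2.09]
bd+ -1 [-0.07  0.92  1.15  1.76 -0.94  1.12 -1.8 ]
bd+ -0.5 [ 0.02  0.8   0.9   1.76 -0.75  0.96 -0.41]
bd+ 0 [ 0.13  0.71  0.66  1.76 -0.56  0.86  0.99]
bd+ 0.5 [ 0.48  0.62  0.06  1.76 -0.05  0.76  2.08]
bd+ 1 [-0.07  0.92  1.15  1.76 -0.94  1.12 -1.8 ]
bd- -1 [-0.03  0.8   1.15  2.03 -0.93  0.96 -1.58]
bd- -0.5 [ 0.2   0.59  0.66  2.03 -0.56  0.7  -0.42]
bd- 0 [ 0.3   0.55  0.49  2.03 -0.42  0.66  1.  ]
bd- 0.5 [ 0.43  0.52  0.29  2.03 -0.24  0.63  2.39]
bd- 1 [-0.03  0.8   1.15  2.03 -0.93  0.96 -1.58]
```

Both cameras agree to about 2 mm and the heights match the text. I'll move the green jar first.

```bash
cat >> h.py <<'E'
G=np.array([.507,-.0562]);Y=np.array([.5235,.0139]);TIN=np.array([.578,-.0365]);PAN=np.array([.4895,.330]);PX=np.deg2rad(8.2)
bx=np.array([np.cos(BX),np.sin(BX)]);BG=BC+.055*bx;BY=BC-.055*bx
QT,QB,QP=quat(TY),quat(BX-np.pi/2),quat(PX)
HI=.225;ZT=.066;ZB=ZT+.011
def st(m):
    s=get_state();print(m,'t%.1f'%s['time'],np.round(s['tcp_pos'],4),'w%.4f'%s['width'],'F',np.round(s['contact_force'],1),'g%.1f'%s['gripper_force'])
def pick(xy,z,q,hi=HI,force=45):
    ctrl.movep([*xy,hi],q);ctrl.movel([*xy,z],max_speed=.12);st('at')
    ctrl.close_gripper(force);st('shut');ctrl.movel([*xy,hi],max_speed=.15);st('up')
def place(xy,z,q,hi=HI):
    ctrl.movep([*xy,hi],q);ctrl.movel([*xy,z+.02],max_speed=.15);ctrl.movel([*xy,z],max_speed=.04);st('down')
    ctrl.pause(.2);ctrl.ungrasp();ctrl.movel([*xy,hi],max_speed=.15);st('off')
E
python3 - <<'E'
from h import *
st('0');pick(G,ZT,QT);place(BG,ZB+.001,QB)
p,d=vision.grab_frame('top');cv2.imwrite('pics/g.png',p[100:320,200:520])
E
```

```text
0 t1.4 [0.2587 0.5689 0.2313] w0.0852 F [ 0.5 -0.3 -0.2] g0.0
at t5.2 [ 0.5074 -0.0563  0.0666] w0.0856 F [0.1 0.7 0.4] g0.0
shut t5.6 [ 0.5071 -0.0561  0.0665] w0.0552 F [-1.4  0.8  5.7] g46.6
up t6.8 [ 0.5064 -0.0561  0.2241] w0.0551 F [-0.3  0.3 -1.8] g47.9
down t9.5 [ 0.5028 -0.3203  0.0777] w0.0551 F [ 0.3  0.7 -2.8] g48.0
off t11.2 [ 0.5026 -0.3199  0.2241] w0.0856 F [-0.3 -0.1 -0.5] g0.0
```

View pics/g.png

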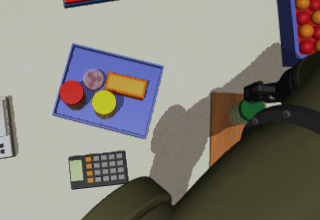

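The green jar stands on the board, at crop (252,108). Red, yellow and the tin are unmoved. Next the yellow jar, then a check from the tray's far side.

```bash
python3 - <<'E'
from h import *
pick(Y,ZT,QT);place(BY,ZB+.001,QB)
ctrl.movep([*TIN,.25],QT)
look('side',['jar_green','jar_yellow','jar_red','tin'])
p,d=vision.grab_frame('side');cv2.imwrite('pics/y.png',p)
look('wrist',['tin','jar_red'])
p,d=vision.grab_frame('wrist');cv2.imwrite('pics/w.png',p);st('')
E
```

```text
at t14.0 [0.5239 0.0138 0.0666] w0.0856 F [-0.5  0.9  0.2] g0.0
shut t14.4 [0.5236 0.014  0.0665] w0.0551 F [-2.9  0.9  6.6] g46.7
up t15.6 [0.5229 0.014  0.2241] w0.0553 F [ 0.3 -0.1 -3.4] g48.1
down t18.6 [ 0.393  -0.3136  0.0777] w0.0552 F [ 0.1  0.4 -3.9] g48.3
off t20.4 [ 0.3928 -0.3132  0.2243] w0.0854 F [-0.   0.  -0.6] g0.0
side jar_green p0.74 [325. 170.] n 1068 ztop 0.1131 med [547.9  82.6] rect (array([548.3,  88.2]), 57.4, 52.2, 86.1)
side jar_yellow p0.91 [255. 330.] n 1596 ztop 0.1245 med [ 394.4 -315.1] rect (array([ 394., -313.]), 55.6, 54.3, -44.8)
side jar_red p0.93 [323. 168.] n 1002 ztop 0.1131 med [547.6  82.6] rect (array([547.2,  88.3]), 57.4, 49.9, 86.2)
side tin p0.67 [338. 218.] n 982 ztop 0.0437 med [577.5 -42.8] rect (array([578.4, -37.4]), 102.1, 46.0, 76.3)
wrist tin p0.98 [316. 157.] n 4187 ztop 0.0446 med [576.9 -33.6] rect (array([576. , -37.3]), 100.0, 45.6, 75.9)
wrist jar_red p0.68 [239.  40.] n 5349 ztop 0.1142 med [547.1  87.8] rect (array([546.2,  86.8]), 55.1, 52.6, -16.6)
 t22.1 [ 0.578  -0.0366  0.25  ] w0.0853 F [ 0.2 -0.8 -0.3] g0.0
```

View pics/y.png

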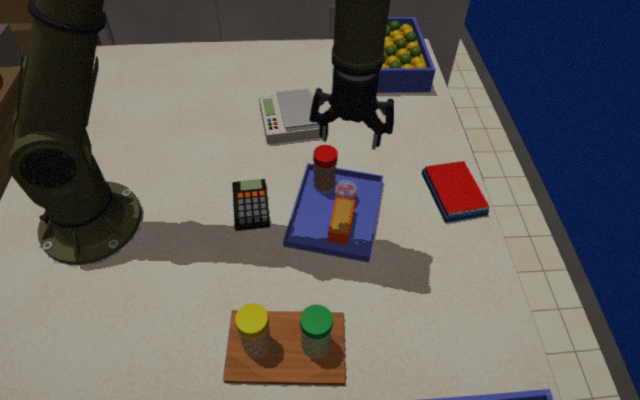

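View pics/w.png

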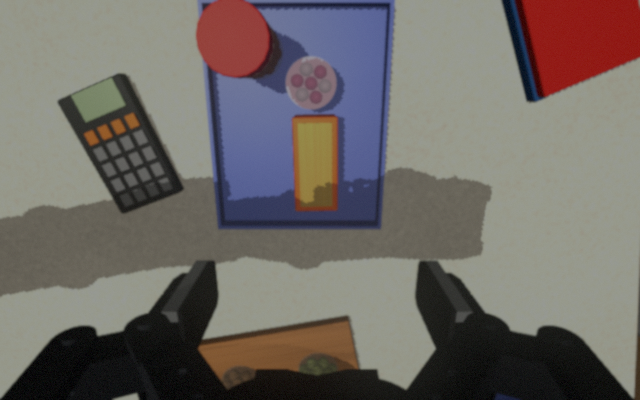

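The side view shows yellow (255,330) and green (316,330) upright on the board, so the network's "jar_green" hit at (325,170) was really the red jar. In the wrist view the tin is in line with the fingers and clear of the tub, measured at (577,-37) mm. Now the tin goes to the pan.

```bash
python3 - <<'E'
from h import *
t=np.array([.577,-.037]);q=quat(np.deg2rad(-14.4))
pick(t,.009,q,force=40);place(PAN,.056,QP)
ctrl.movep([*Y,.26],QT)
for c in('side','top'): look(c,['tin'])
P=pose('side');p,d=vision.grab_frame('side');C=cloud(d,P).reshape(-1,3)
T=C[(abs(C[:,0]-.489)<.1)&(abs(C[:,1]-.33)<.12)&(C[:,2]>.08)]
print(rect(T[:,:2]),np.median(T[:,2]))
cv2.imwrite('pics/t.png',p)
E
```

```text
at t24.3 [ 0.5774 -0.0371  0.0096] w0.0852 F [ 0.1 -0.1  0.8] g0.0
shut t24.8 [ 0.5773 -0.037   0.0093] w0.0455 F [-0.7  0.4  4.1] g42.1
up t26.4 [ 0.5765 -0.0369  0.2241] w0.0458 F [-0.2  0.2 -1.8] g41.5
down t29.6 [0.4894 0.3299 0.0557] w0.0456 F [-0.1  0.4 -1.6] g41.5
off t31.5 [0.489  0.3298 0.2241] w0.0855 F [ 0.2 -0.3 -0.4] g0.0
side tin p0.81 [300. 103.] n 214 ztop 0.0900 med [502.9 296.9] rect (array([495.6, 328.1]), 102.7, 30.6, -73.7)
top tin p0.68 [174. 223.] n 974 ztop 0.0906 med [489.3 325.4] rect (array([489.1, 328.1]), 100.8, 45.9, -81.0)
(array([495.4, 331.5]), 108.2, 36.9, -70.9) 0.08984688436878019
```

View pics/t.png

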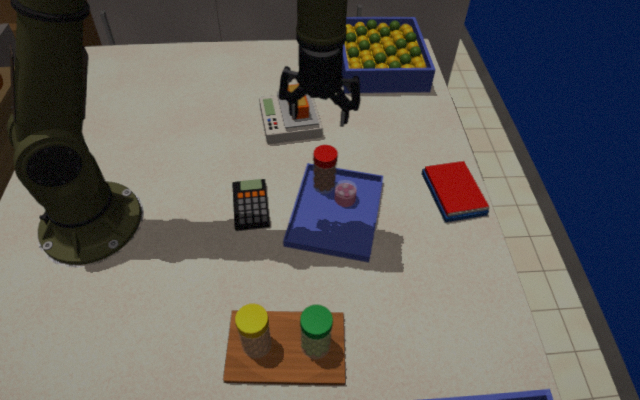

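The tin lies on the pan at (489,328) mm by the top camera, at −81°, which matches the pan; the hand hides part of it in the side view. Now I put the jars back.

```bash
python3 - <<'E'
from h import *
pick(BY,ZB,QB);place(Y,ZT+.001,QT)
pick(BG,ZB,QB);place(G,ZT+.001,QT)
ctrl.movep([.35,-.3,.3],QB);st('')
for c in('top','side'):
    p,*_=look(c,['jar_red','jar_yellow','jar_green','tin','tub','calculator']);cv2.imwrite(f'pics/e{c}.png',p)
E
```

```text
at t35.7 [ 0.3934 -0.3139  0.0775] w0.0851 F [ 0.3  0.1 -0.1] g0.0
shut t36.1 [ 0.3934 -0.3137  0.0775] w0.0550 F [-0.7  2.3  5.6] g46.6
up t37.2 [ 0.3928 -0.3131  0.2242] w0.0550 F [ 0.4 -0.2 -3.9] g48.1
down t40.2 [0.5234 0.0138 0.0667] w0.0553 F [-0.2  0.  -3.9] g48.2
off t42.1 [0.523  0.014  0.2242] w0.0856 F [ 0.3 -0.7 -0.6] g0.0
at t44.7 [ 0.5032 -0.3208  0.0777] w0.0853 F [-0.2 -1.  -0.5] g0.0
shut t45.1 [ 0.5032 -0.3204  0.0776] w0.0554 F [-0.8  2.2  4.8] g46.8
up t46.2 [ 0.5026 -0.3198  0.224 ] w0.0553 F [-0.1 -0.2 -3.2] g47.9
down t49.0 [ 0.5069 -0.0562  0.0667] w0.0550 F [-0.4 -0.4 -3.1] g48.1
off t50.8 [ 0.5065 -0.056   0.2242] w0.0856 F [0.3 0.1 0. ] g0.0
 t52.0 [ 0.351  -0.299   0.2994] w0.0853 F [0.8 0.  0.7] g0.0
top jar_red p0.89 [272. 191.] n 621 ztop 0.1145 med [545.8  86.9] rect (array([546.2,  87.2]), 54.6, 52.4, 28.1)
top jar_yellow p0.58 [304. 208.] n 595 ztop 0.1145 med [522.1  12.7] rect (array([522.8,  12.7]), 54.2, 53.9, 89.3)
top jar_green p0.92 [336. 210.] n 567 ztop 0.1146 med [505.4 -56.8] rect (array([506.2, -56.7]), 54.1, 52.7, -45.5)
top tin p0.89 [1
[... 309 characters left out ...]
80.5, -84.3)
side jar_red p0.56 [325. 160.] n 673 ztop 0.1132 med [547.7  82.4] rect (array([548.2,  86.5]), 54.7, 52.1, 86.7)
side jar_yellow p0.62 [319. 184.] n 740 ztop 0.1132 med [524.2   8.9] rect (array([519.9,  -4.9]), 98.7, 54.5, 76.6)
side jar_green p0.68 [310. 218.] n 1210 ztop 0.1134 med [507.9 -60.2] rect (array([509.5, -56.4]), 56.4, 51.6, 88.0)
side tin p0.96 [296.  98.] n 675 ztop 0.0899 med [491.7 321.3] rect (array([491.2, 329.6]), 105.5, 46.0, -81.7)
side tub p0.84 [347. 195.] n 464 ztop 0.0433 med [593.7  38.1] rect (array([593.9,  41.7]), 53.9, 44.3, 85.5)
side calculator p0.75 [251. 207.] n 1710 ztop 0.0152 med [373.  26.] rect (array([372.5,  32.2]), 143.1, 80.3, -84.6)
```

View pics/eside.png

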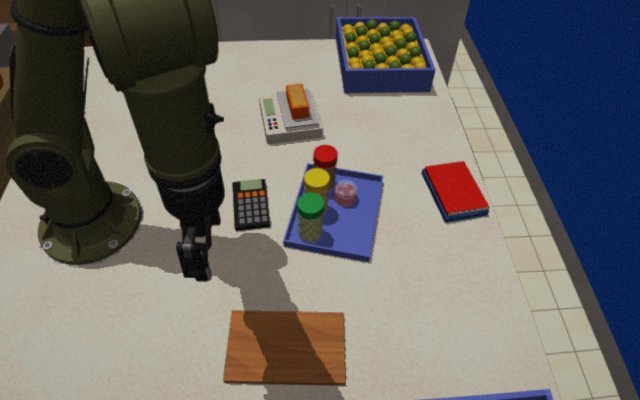

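View pics/etop.png

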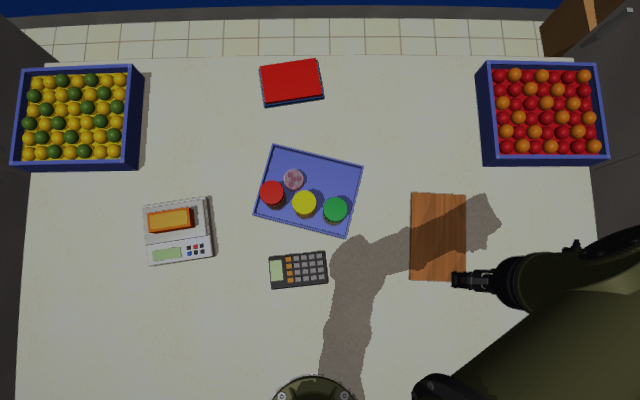

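Both views show all three jars upright at their starting pixels (272,193), (304,203) and (335,209), within about 1 mm by measurement. The tin is centred on the pan at (170,220), and the arm is clear of everything.

```bash
python3 -c "
from station import ticket;print(ticket.close_job())"
```

```text
the job is handed in; nothing more can be done
None
```

I handed the job in at about 52 s: the tin lies on the scale's pan about 2 mm from its centre and lengthwise, all three jars stand upright within about 1 mm of where they started, and the tub and calculator have not moved; the judge's verdict was not shown.

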